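# Check two brake levers stop short of the handlebar

## Robot

A 6-joint arm with a two-finger parallel gripper is mounted at the origin on the work surface. World frame = base frame: x ahead of the robot, y to its left, z up, the work surface at z = 0. Lengths are in m, angles in degrees, forces in N, time in s.
With the tool pointing down it reaches from about 0.35 to 0.875 m from the base axis. Payload 4.2 kg.
Tool frame: the origin (TCP) lies on the front face of the gripper's body, between the roots of the fingers; the fingertips stand finger_overhang ahead of it and the grasp point (between the pads) lies 51 mm ahead of it (finger_overhang is the distance from the TCP to the fingertips, in m); z points along the fingers, y is the line along which they close (so a half turn about z gives the same grasp; the last joint's range is limited). The gripper opens to 87 mm and grips with 3 to 60 N. Pads are 19 mm wide; open, the fingers measure 117 mm over their backs; the gripper's body (75 mm by 190 mm) begins 51 mm behind the grasp point.
Start: joints at [84.259, 22.042, 0.453, 0, -68.411, -14.817], TCP at [0.219, 0.585, 0.292] pointing down, gripper open.
Joint ranges: [-179.83, 179.83], [-69.29, 118.12], [-61.27, 80.66], [-181.25, 117.63], [-171.15, -9.14], [-177.46, 177.46]. Speed limits (degrees/s): [159.86, 159.86, 180, 180, 180, 180].

## Interface

Orientations are given as a 3x3 rotation matrix whose columns are the frame's x, y, z axes.
In Python, from station import sense, capture, camera_model, finish_job, finger_overhang gives the robot as it stands. The module is installed in compiled form; this text tells all that it offers.
- The arm moves only by the tool jog_arm, never from a script. Its argument "rows" is a list that holds one entry, the list of rows, each a list of 4 numbers: the shift along the tool's x, y, z in m, then the turn about the tool's z in rad. A call has 1 to 20 rows; each row shifts and turns the commanded pose from where the row before left it, along the tool's axes as they then stand; what a row does not reach is not made up. A row lasts 1/8 s, in which the tool goes at most 62.5 mm and 10.7 degrees, less where a joint would pass 70% of its speed; a pose out of reach is approached as far as the arm can. A call is refused whole if a number of a shift passes 0.0625 or a number of a turn 0.188, either way. A call with a gripper value outside its range is refused whole. "claw" is the opening, from 0 (shut) to 1 (fully open), set as the call begins (left out, the last holds). The fingers move at their own pace and stop on an object; the grip force is fixed at half the most. Time passes only in rows, so rows that do not move let the fingers close. It gives the time, the measured TCP pose, the force, the opening and the grip force at its end, in the units of the state.
- sense(): the state, without advancing time (a new reading comes with each control period).
- capture(name): name is "side" or "top"; returns the picture (384x512x3 uint8, red, green, blue); there is no depth.
- camera_model(name): a dict with "fovy" (degrees; the focal length in pixels is half the picture's height over the tangent of half this angle, whatever the lens; pixels are square), "cx", "cy" (the principal point, pixels), "k1" (the pictures are not rectified: a ray, as slopes to the right and down, at radius r is drawn at 1 + k1 r^2 times it, then the intrinsics apply), "eye" and "rotation" of the camera in the world. Camera axes: x right, y down, z forward; pixel columns grow to the right and rows downward; lengths in m; the calibration is good to about 2 mm. A picture is of the moment at which its call begins. camera_model takes no time and is no camera call.
- finish_job(): hands the job in; it is judged then, once.
The state is a dict: "time_s": time; "joints": joint angles; "joint_velocities": joint speeds; "effort": joint torques, N m; "tcp_pos": TCP position; "ee_rot": TCP orientation; "wrist_force": force on the tool from outside, world axes, zero at the start; "moment": the same for the moment, N m; "gripper_width": opening from 0.0 (shut) to 1.0 (fully open); "gripper_force": force on a finger pad.
Only numpy, scipy, OpenCV 4.12 (cv2) and the standard library are available. Lean on these libraries where they do the work, as an engineer would, in place of code of your own. Each camera call takes 0.05 s, during which the arm holds its last target. There are 200 camera calls.

## Task

A bicycle-taxi handlebar is clamped in the bench stand; check that both brake levers stop short of the bar, pressing each in from its outer side with the backs (outsides) of the closed fingers, never gripping it and not touching the bar or the grips. First press the lever on the side of the red clip gently in until it stops, hold it there for a good second and let it spring all the way out; then press the other lever, on the side of the white clip, in to its stop in the same way, and finish while still holding it there, the first one left out. Leave the loose things on the counter where they lie.

Things in the scene. Friction and masses are not known exactly. Their poses are not given: they have to be found in the camera images.
- handlebar: steel handlebar 540 mm long, fixed in a blue bench stand (base plate 110 x 130 mm). Origin on the counter under the bar's middle; the bar runs along y at a height of 150 mm (bar 22 mm thick, from 135 mm either side of the middle to the ends black grips 32 mm thick). Its +x side is the side of the levers, away from the robot; yaw varies
- left_brake: left brake: black mount fixed round the bar with an aluminium lever blade. Origin 45 mm in +x of the bar's axis, at its height; axes as the handlebar's. Upright hinge pin 4 mm in +x of the origin. Blade 10 mm thick, 16 mm tall, runs 105 mm to +y, to an 18 mm ball end; let out it slants 0.24 rad off the bar; at its stop it is near parallel, 25 mm short of the grip
- right_brake: right brake: black mount fixed round the bar with an aluminium lever blade. Origin 45 mm in +x of the bar's axis, at its height; axes as the handlebar's. Upright hinge pin 4 mm in +x of the origin. Blade 10 mm thick, 16 mm tall, runs 105 mm to -y, to an 18 mm ball end; let out it slants 0.24 rad off the bar; at its stop it is near parallel, 25 mm short of the grip
- left_press (a point): point on the outer face (away from the bar) of the left lever blade, half-way up, 80 mm from the hinge pin; moves with the lever, x axis the handlebar's when let out. Pressing in is towards the handlebar's -x and moves it about 22 mm to the stop. The space beyond it (+x) and above is free
- right_press (a point): point on the outer face (away from the bar) of the right lever blade, half-way up, 80 mm from the hinge pin; moves with the lever, x axis the handlebar's when let out. Pressing in is towards the handlebar's -x and moves it about 22 mm to the stop. The space beyond it (+x) and above is free
- left_lever (a joint): angle of the left lever, rad: 0 let out, grows as it is pressed towards the bar, firm stop at 0.28. A spring returns it: about 4 N at the press point starts it, about 8 N brings it to the stop
- right_lever (a joint): angle of the right lever, rad: 0 let out, grows as it is pressed towards the bar, firm stop at 0.28. A spring returns it: about 4 N at the press point starts it, about 8 N brings it to the stop
- red_clip_top (a point): top of the red plastic clip on the bar, between the stand and one of the two brakes, 35 mm above the bar's axis (the clip is 36 mm thick and 28 mm wide); its side of the handlebar's middle tells the lever to check first
- white_clip_top (a point): top of the white plastic clip, alike, on the other side of the handlebar's middle
- crank_arm: bystander: loose aluminium crank arm lying under or just on the robot side of the left end of the bar, 190 x 40 x 22 mm high; origin under its middle, long axis y
- freewheel_cog: bystander: loose blackened steel cog lying under the right end of the bar, 73 mm across, 18 mm high; origin under its middle
- tire_lever: bystander: loose yellow plastic tire lever, 132 x 20 x 9 mm; long axis x, lying beyond the bar
- pedal: bystander: loose black pedal, 85 x 118 x 22 mm high, lying beyond the bar
- grease_tin: bystander: loose green tin, 64 mm across, 50 mm high, standing to the left
- screwdriver: bystander: loose screwdriver lying to the right

How it is judged:
By the outcome, as a careful person would: the job done as asked, in the order asked, and still so for the second after the job is handed in, while the arm keeps its last pose, push and grip.
It also fails if it takes over 64 s, if anything falls off the work surface, if the arm or the gripper's body presses on something with over 40 N, if the wrist force passes 120 N, or if a joint passes its speed limit or range.

## Working session

There is one attempt and no reset: what is moved stays moved. The work goes in short steps, Python scripts to look and compute and a tool call to move; the robot and the scene stay as the last step left them, time stands still between calls to the robot, and variables do not carry over. Pictures are saved under pics/ and viewed, at most 10 in all, crops included, and the job is handed in when it is done.

Besides the shell and the picture viewer there is one more tool, called after "Emit:" by a JSON object that holds its "method" and its "body". jog_arm: Moves the arm, as the interface text tells. Its arguments: {"type":"object","properties":{"rows":{"type":"array"},"claw":{"type":"number"}},"required":["rows"]}

```bash
mkdir -p pics; python3 - <<'E'
from station import *
import cv2
s=sense();print(s['tcp_pos'],s['ee_rot'],s['gripper_width'],s['wrist_force'],finger_overhang)
for n in("side","top"):
    print(n,camera_model(n)); cv2.imwrite(f"pics/{n}0.png",capture(n)[:,:,::-1])
E
```

```text
[0.21928593 0.58478839 0.29117559] [[ 9.36250385e-01 -3.51332791e-01 -6.98032377e-04]
 [-3.51333480e-01 -9.36248213e-01 -2.01741948e-03]
 [ 5.52540515e-05  2.13405191e-03 -9.99997721e-01]] 1.0002607128723733 [-0.03885576 -0.24771526 -0.48429025] 0.0697
side {'fovy': 42.83328593787918, 'cx': 260.7713934838456, 'cy': 193.66515368207092, 'k1': 0.03861888612617812, 'eye': array([1.77047408e-04, 6.77074215e-01, 1.19903627e+00]), 'rotation': array([[-0.74920685, -0.50523604,  0.4282822 ],
       [-0.66221369,  0.55896519, -0.49903001],
       [ 0.0127331 , -0.65749104, -0.75335477]])}
top {'fovy': 54.9914871260395, 'cx': 259.7787529452504, 'cy': 190.90937859835896, 'k1': -0.07534819465668763, 'eye': array([ 0.35532152, -0.01376706,  1.14291796]), 'rotation': array([[ 0.09087355, -0.97062022,  0.22279676],
       [-0.9958614 , -0.08824674,  0.02173905],
       [-0.00143928, -0.22385019, -0.9746225 ]])}
```

View pics/top0.png

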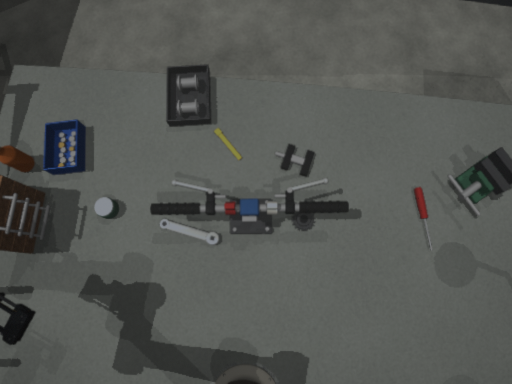

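View pics/side0.png

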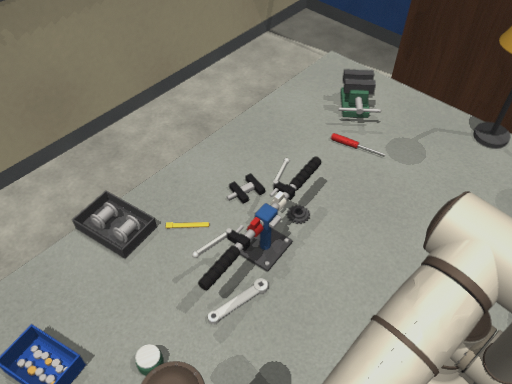

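The red clip is at top-view pixel (231,208), left of the blue stand (249,207), so the left (+y) lever goes first. The white clip is at (271,208). The lever ball ends are at about (176,183) and (325,181), and the grip ends at (152,209) and (348,207).

```bash
cat > h.py <<'E'
import numpy as np, cv2
from station import *
def ray(n,p):
    m=camera_model(n); f=192/np.tan(np.radians(m['fovy']/2))
    d=(np.array(p,float)-[m['cx'],m['cy']])/f; u=d.copy()
    for _ in range(20): u=d/(1+m['k1']*(u@u))
    r=m['rotation']@np.r_[u,1]; return m['eye'],r/np.linalg.norm(r)
def plane(n,p,z):
    e,r=ray(n,p); return e+r*(z-e[2])/r[2]
def tri(p,q):
    e,r=ray('top',p); g,s=ray('side',q)
    t=np.linalg.lstsq(np.c_[r,-s],g-e,rcond=None)[0]
    a,b=e+r*t[0],g+s*t[1]; return (a+b)/2,np.linalg.norm(a-b)
def blob(im,box,mask):
    x0,y0,x1,y1=box; m=mask(im[y0:y1,x0:x1].astype(int)); ys,xs=np.nonzero(m)
    return np.c_[xs+x0,ys+y0]
E
python3 - <<'E'
from h import *
t=cv2.imread('pics/top0.png')[:,:,::-1]; s=cv2.imread('pics/side0.png')[:,:,::-1]
br=lambda c:c.min(2)>135
for nm,b in(('Lblade',(168,175,206,196)),('Rblade',(292,174,332,195))):
    p=blob(t,b,br); print(nm,len(p),p[p[:,0].argsort()][[0,-1]]); 
    k=p[:,0]<=p[:,0].min()+4 if nm[0]=='L' else p[:,0]>=p[:,0].max()-4
    c=p[k].mean(0); print(c,plane('top',c,.15))
dk=lambda c:c.max(2)<45
E_=[]
for nm,b in(('Lgrip',(146,198,202,220)),('Rgrip',(299,196,354,214))):
    p=blob(t,b,dk); c=p.mean(0); w=plane('top',c,.155); E_.append(w); print(nm,len(p),p.min(0),p.max(0),c,w,plane('top',(p[:,0].min(),c[1]),.15),plane('top',(p[:,0].max(),c[1]),.15))
d=E_[0]-E_[1]; print('mid',(E_[0]+E_[1])/2,'yaw',np.degrees(np.arctan2(-d[0],d[1])),np.linalg.norm(d),'exp .405')
for nm,b in(('L',(190,230,225,258)),('R',(275,155,291,185))):
    p=blob(s,b,lambda c:c.min(2)>150); print(nm,len(p),p.min(0),p.max(0), p[p[:,0].argmin()],p[p[:,1].argmin()])
red=blob(t,(220,198,242,218),lambda c:(c[:,:,0]>100)&(c[:,:,1]<60)); print('red',red.mean(0),plane('top',red.mean(0),.18))
o=[cv2.resize(t[165:225,140:360],None,fx=3.6,fy=3.6,interpolation=2),cv2.resize(s[150:290,180:330],None,fx=2.2,fy=2.2,interpolation=2)]
W=max(i.shape[1] for i in o); o=[cv2.copyMakeBorder(i,0,0,0,W-i.shape[1],0) for i in o]
cv2.imwrite('pics/z.png',np.vstack(o)[:,:,::-1])
E
```

```text
Traceback (most recent call last):
IndexError: index 0 is out of bounds for axis 0 with size 0
```

```bash
python3 - <<'E'
from h import *
t=cv2.imread('pics/top0.png')[:,:,::-1]; s=cv2.imread('pics/side0.png')[:,:,::-1]
br=lambda c:c.min(2)>np.median(c.min(2))+25
for nm,b in(('Lblade',(168,175,206,196)),('Rblade',(292,174,332,195))):
    p=blob(t,b,br); print(nm,len(p),p[p[:,0].argsort()][[0,-1]]); 
    k=p[:,0]<=p[:,0].min()+4 if nm[0]=='L' else p[:,0]>=p[:,0].max()-4
    c=p[k].mean(0); print(c,plane('top',c,.15))
dk=lambda c:c.max(2)<45
E_=[]
for nm,b in(('Lgrip',(146,198,202,220)),('Rgrip',(299,196,354,214))):
    p=blob(t,b,dk); c=p.mean(0); w=plane('top',c,.155); E_.append(w); print(nm,len(p),p.min(0),p.max(0),c,w,plane('top',(p[:,0].min(),c[1]),.15),plane('top',(p[:,0].max(),c[1]),.15))
d=E_[0]-E_[1]; print('mid',(E_[0]+E_[1])/2,'yaw',np.degrees(np.arctan2(-d[0],d[1])),np.linalg.norm(d),'exp .405')
for nm,b in(('L',(190,230,225,258)),('R',(275,155,291,185))):
    p=blob(s,b,br); print(nm,len(p),p.min(0),p.max(0), p[p[:,0].argmin()],p[p[:,1].argmin()])
red=blob(t,(220,198,242,218),lambda c:(c[:,:,0]>80)&(c[:,:,1]<60)); print('red',len(red),red.mean(0),plane('top',red.mean(0),.18))
o=[cv2.resize(t[165:225,140:360],None,fx=3.6,fy=3.6,interpolation=2),cv2.resize(s[150:290,180:330],None,fx=2.2,fy=2.2,interpolation=2)]
W=max(i.shape[1] for i in o); o=[cv2.copyMakeBorder(i,0,0,0,W-i.shape[1],0) for i in o]
cv2.imwrite('pics/z.png',np.vstack(o)[:,:,::-1])
E
```

```text
Lblade 71 [[172 182]
 [205 189]]
[174.09090909 182.18181818] [0.58553396 0.24868166 0.15      ]
Rblade 75 [[292 188]
 [326 181]]
[324.23076923 180.15384615] [ 0.62918099 -0.16766706  0.15      ]
Lgrip 496 [151 203] [199 214] [174.96975806 208.49193548] [0.51114116 0.23439143 0.155     ] [0.50576719 0.30194615 0.15      ] [0.51803179 0.16964775 0.15      ]
Rgrip 540 [299 201] [347 213] [322.52592593 207.01111111] [ 0.55179395 -0.16617838  0.155     ] [ 0.54699543 -0.10261839  0.15      ] [ 0.55881426 -0.2342036   0.15      ]
mid [0.53146755 0.03410653 0.155     ] yaw 5.79495889437597 0.4026273994902394 exp .405
L 107 [193 233] [224 255] [193 253] [223 233]
R 70 [275 158] [288 182] [275 178] [285 158]
red 93 [229.50537634 207.40860215] [0.52344311 0.08361665 0.18      ]
```

View pics/z.png

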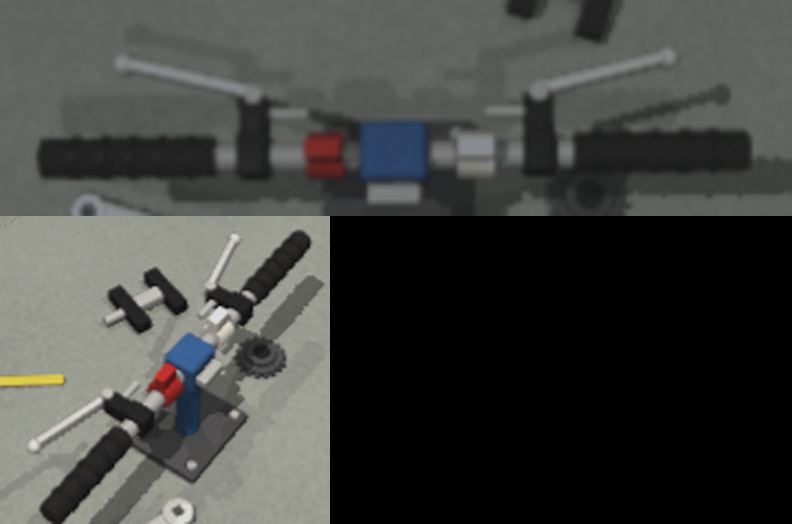

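```bash
cat >> h.py <<'E'
yaw=np.radians(5.8); bx=np.array([np.cos(yaw),np.sin(yaw),0]); by=np.array([-np.sin(yaw),np.cos(yaw),0])
mid=np.array([.5315,.0341,0])
bar=lambda p:np.round([(p-mid)@bx,(p-mid)@by,p[2]],4)
E
python3 - <<'E'
from h import *
P=dict(Lh=(211.1,190.8),Lb=(173.9,182.5),Rh=(290,190.5),Rb=(325.8,180.8))
for k,p in P.items(): w=plane('top',p,.157); print(k,w,bar(w))
for k,q in(('Lb',(195.5,254.5)),('Rb',(287.3,160.5))): w,g=tri(P[k],q); print(k,w,bar(w),g)
for sd in(1,-1):
  # expected press point from bar model, hinge x .049
  for k in('Lh','Rh'):
    if (k=='Lh')==(sd==1):
      h=bar(plane('top',P[k],.157)); hy=h[1]
      # finger centre 78 mm along y, back 15 mm; contact edge at 87.5
      xo=.049+.0875*np.tan(.24)+.005/np.cos(.24)+.015
      print(k,'contact barx',xo,'model tip',.049+.105*np.sin(.24),'hinge->',h)
      w=mid+bx*(xo+.03)+by*(hy+sd*.077); print('approach world',w)
s=sense(); print(bar(s['tcp_pos']),s['time_s'])
E
```

```text
Lh [0.56890169 0.14140141 0.157     ] [0.0481 0.103  0.157 ]
Lb [0.58296221 0.24723191 0.157     ] [0.0727 0.2068 0.157 ]
Rh [ 0.58935671 -0.07425694  0.157     ] [ 0.0466 -0.1136  0.157 ]
Rb [ 0.62580306 -0.17101781  0.157     ] [ 0.0731 -0.2136  0.157 ]
Lb [0.58424192 0.24894399 0.14972571] [0.0742 0.2084 0.1497] 0.00086208351174975
Rb [ 0.62741453 -0.17286585  0.14787528] [ 0.0745 -0.2156  0.1479] 0.0019177939814181736
Lh contact barx 0.09056025037660491 model tip 0.07395877577484913 hinge-> [0.0481 0.103  0.157 ]
approach world [0.63325293 0.2253619  0.        ]
Rh contact barx 0.09056025037660491 model tip 0.07395877577484913 hinge-> [ 0.0466 -0.1136  0.157 ]
approach world [ 0.6707044  -0.14334089  0.        ]
[-0.2549  0.5795  0.2913] 0.1
```

Emit:
{"method": "jog_arm", "body": {"rows": [[[0, 0, 0, 0.185], [0, 0, 0, 0.185], [0, 0, 0, 0.185], [0, 0, 0, 0.185], [0, 0, 0, 0.185], [0, 0, 0, 0.185], [0.02, -0.02, 0, 0], [0.04, -0.037, 0, 0], [0.04, -0.037, 0, 0], [0.04, -0.037, 0, 0], [0.04, -0.037, 0, 0], [0.04, -0.037, 0, 0], [0.04, -0.037, 0, 0], [0.04, -0.037, 0, 0], [0.04, -0.037, 0, 0], [0.04, -0.037, 0, 0], [0.02, -0.022, 0, 0], [0, 0, 0, 0], [0, 0, 0, 0]]], "claw": 0}}

```text
time_s: 2.48
tcp_pos: [0.6328, 0.2256, 0.2916]
ee_rot: [[0.102, -0.995, -0.001], [-0.995, -0.102, -0.0], [0.0, 0.001, -1.0]]
wrist_force: [0.1, -0.4, -0.3]
gripper_width: 0.003
gripper_force: 0.0
```

```bash
cat > st.py <<'E'
from h import *
s=sense(); R=s['ee_rot']; print('bar',bar(s['tcp_pos']),'ydir',np.round(np.c_[R[:,1]@bx,R[:,1]@by,R[2,2]],4),'F bar',np.round([s['wrist_force']@bx,s['wrist_force']@by,s['wrist_force'][2]],2),'t',s['time_s'],s['gripper_width'],np.round(s['joints'],0))
E
python3 st.py
```

```text
bar [0.1201 0.1803 0.2916] ydir [[-1.e+00 -7.e-04 -1.e+00]] F bar [ 0.04 -0.42 -0.35] t 2.475 0.003232802852268191 [ 33.  27.   8.  -0. -71. -28.]
```

Emit:
{"method": "jog_arm", "body": {"rows": [[[0, 0, 0.02, 0], [0, 0, 0.03, 0], [0, 0, 0.03, 0], [0, 0, 0.0115, 0], [0, 0, 0, 0], [0, 0, 0, 0]]]}}

```text
time_s: 3.22
tcp_pos: [0.6337, 0.2261, 0.2024]
ee_rot: [[0.103, -0.995, 0.003], [-0.995, -0.103, 0.001], [-0.001, -0.003, -1.0]]
wrist_force: [-0.5, -0.3, 0.0]
gripper_width: 0.006
gripper_force: 0.0
```

```bash
python3 st.py; python3 - <<'E'
from h import *
t=capture('top');s=capture('side')
o=[cv2.resize(i,None,fx=f,fy=f,interpolation=2) for i,f in((t[150:240,130:360],2.5),(s[140:300,170:330],2.0))]
W=max(i.shape[1] for i in o); o=[cv2.copyMakeBorder(i,0,0,0,W-i.shape[1],0) for i in o]
cv2.imwrite('pics/a.png',np.vstack(o)[:,:,::-1])
E
```

```text
bar [0.1211 0.1807 0.2024] ydir [[-1.     -0.0016 -1.    ]] F bar [-0.57 -0.26  0.02] t 3.225 0.006143721375184192 [ 33.  30.   1.   0. -60. -28.]
```

View pics/a.png

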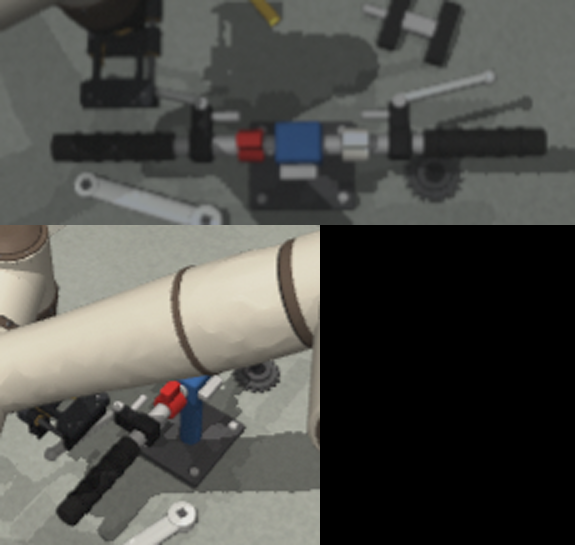

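Emit:
{"method": "jog_arm", "body": {"rows": [[[0, 0.006, 0, 0], [0, 0.008, 0, 0], [0, 0.008, 0, 0], [0, 0.003, 0, 0], [0, 0, 0, 0], [0, 0, 0, 0]]]}}

```text
time_s: 4.08
tcp_pos: [0.6085, 0.223, 0.2008]
ee_rot: [[0.102, -0.995, 0.0], [-0.995, -0.102, 0.0], [-0.0, -0.0, -1.0]]
wrist_force: [-0.0, -0.5, -0.2]
gripper_width: 0.006
gripper_force: 0.0
```

Emit:
{"method": "jog_arm", "body": {"rows": [[[0, 0.002, 0, 0], [0, 0.002, 0, 0], [0, 0.002, 0, 0], [0, 0.002, 0, 0], [0, 0, 0, 0], [0, 0, 0, 0]]]}}

```text
time_s: 4.82
tcp_pos: [0.6005, 0.2221, 0.2008]
ee_rot: [[0.102, -0.995, 0.0], [-0.995, -0.102, 0.0], [-0.0, -0.0, -1.0]]
wrist_force: [0.4, 0.7, 0.2]
gripper_width: 0.006
gripper_force: 0.3
```

```bash
python3 st.py
```

```text
bar [0.0877 0.1801 0.2008] ydir [[-1.e+00 -8.e-04 -1.e+00]] F bar [0.47 0.65 0.2 ] t 4.825 0.005791047397753136 [ 35.  28.  -4.   0. -58. -29.]
```

Emit:
{"method": "jog_arm", "body": {"rows": [[[0, 0.002, 0, 0], [0, 0.002, 0, 0], [0, 0.002, 0, 0], [0, 0, 0, 0], [0, 0, 0, 0]]]}}

```text
time_s: 5.45
tcp_pos: [0.595, 0.2222, 0.2013]
ee_rot: [[0.102, -0.995, 0.002], [-0.995, -0.102, 0.001], [-0.001, -0.002, -1.0]]
wrist_force: [4.6, 1.5, -0.8]
gripper_width: 0.004
gripper_force: 2.0
```

Emit:
{"method": "jog_arm", "body": {"rows": [[[0, 0.002, 0, 0], [0, 0.002, 0, 0], [0, 0.002, 0, 0], [0, 0, 0, 0], [0, 0, 0, 0]]]}}

```text
time_s: 6.08
tcp_pos: [0.5895, 0.2219, 0.2016]
ee_rot: [[0.102, -0.995, 0.004], [-0.995, -0.102, 0.002], [-0.002, -0.004, -1.0]]
wrist_force: [5.2, 3.1, -0.5]
gripper_width: 0.001
gripper_force: 2.5
```

```bash
python3 st.py
```

```text
bar [0.0767 0.181  0.2016] ydir [[-1.     -0.0013 -1.    ]] F bar [ 5.45  2.56 -0.47] t 6.075 0.0013106898262040788 [ 35.  27.  -6.   0. -57. -29.]
```

Emit:
{"method": "jog_arm", "body": {"rows": [[[0, 0.002, 0, 0], [0, 0.002, 0, 0], [0, 0.002, 0, 0], [0, 0, 0, 0], [0, 0, 0, 0]]]}}

```text
time_s: 6.7
tcp_pos: [0.584, 0.2217, 0.2018]
ee_rot: [[0.103, -0.995, 0.005], [-0.995, -0.103, 0.003], [-0.003, -0.005, -1.0]]
wrist_force: [7.1, 4.1, -0.4]
gripper_width: 0.004
gripper_force: 3.0
```

Emit:
{"method": "jog_arm", "body": {"rows": [[[0, 0.002, 0, 0], [0, 0.002, 0, 0], [0, 0, 0, 0], [0, 0, 0, 0]]]}}

```text
time_s: 7.2
tcp_pos: [0.5804, 0.2216, 0.2019]
ee_rot: [[0.103, -0.995, 0.006], [-0.995, -0.103, 0.004], [-0.003, -0.007, -1.0]]
wrist_force: [6.9, 3.9, -1.0]
gripper_width: 0.009
gripper_force: 3.4
```

Emit:
{"method": "jog_arm", "body": {"rows": [[[0, 0.002, 0, 0], [0, 0, 0, 0], [0, 0, 0, 0]]]}}

```text
time_s: 7.58
tcp_pos: [0.5787, 0.2215, 0.2019]
ee_rot: [[0.103, -0.995, 0.007], [-0.995, -0.103, 0.004], [-0.004, -0.007, -1.0]]
wrist_force: [7.8, 3.9, -2.2]
gripper_width: 0.004
gripper_force: 3.8
```

```bash
python3 st.py
```

```text
bar [0.0659 0.1817 0.2019] ydir [[-1.     -0.0018 -1.    ]] F bar [ 8.2   3.13 -2.19] t 7.575 0.00389854416649584 [ 36.  26.  -8.   0. -56. -30.]
```

Emit:
{"method": "jog_arm", "body": {"rows": [[[0, 0.002, 0, 0], [0, 0, 0, 0], [0, 0, 0, 0]]]}}

```text
time_s: 7.95
tcp_pos: [0.5769, 0.2214, 0.2019]
ee_rot: [[0.103, -0.995, 0.007], [-0.995, -0.103, 0.005], [-0.004, -0.008, -1.0]]
wrist_force: [8.8, 4.1, -2.5]
gripper_width: 0.007
gripper_force: 4.1
```

Emit:
{"method": "jog_arm", "body": {"rows": [[[0, 0.0015, 0, 0], [0, 0, 0, 0], [0, 0, 0, 0]]]}}

```text
time_s: 8.32
tcp_pos: [0.5759, 0.2213, 0.2019]
ee_rot: [[0.103, -0.995, 0.009], [-0.995, -0.103, 0.005], [-0.004, -0.009, -1.0]]
wrist_force: [9.8, 4.4, -3.5]
gripper_width: 0.004
gripper_force: 4.8
```

Emit:
{"method": "jog_arm", "body": {"rows": [[[0, 0.0015, 0, 0], [0, 0, 0, 0], [0, 0, 0, 0]]]}}

```text
time_s: 8.7
tcp_pos: [0.5756, 0.2213, 0.202]
ee_rot: [[0.103, -0.995, 0.011], [-0.995, -0.103, 0.006], [-0.005, -0.012, -1.0]]
wrist_force: [14.1, 4.0, -6.1]
gripper_width: -0.001
gripper_force: 6.3
```

Emit:
{"method": "jog_arm", "body": {"rows": [[[0, 0.001, 0, 0], [0, 0, 0, 0], [0, 0, 0, 0]]]}}

```text
time_s: 9.07
tcp_pos: [0.5754, 0.2214, 0.2021]
ee_rot: [[0.104, -0.995, 0.013], [-0.995, -0.103, 0.006], [-0.005, -0.014, -1.0]]
wrist_force: [16.6, 3.2, -6.4]
gripper_width: 0.005
gripper_force: 7.3
```

```bash
python3 st.py
```

```text
bar [0.0626 0.1819 0.2021] ydir [[-0.9999 -0.0024 -0.9999]] F bar [16.88  1.48 -6.42] t 9.075 0.0047206765507290535 [ 36.  25.  -8.   0. -56. -30.]
```

Emit:
{"method": "jog_arm", "body": {"rows": [[[0, 0, 0, 0], [0, 0, 0, 0], [0, 0, 0, 0], [0, 0, 0, 0], [0, 0, 0, 0], [0, 0, 0, 0], [0, 0, 0, 0], [0, 0, 0, 0], [0, 0, 0, 0], [0, 0, 0, 0], [0, 0, 0, 0], [0, 0, 0, 0], [0, 0, 0, 0], [0, 0, 0, 0]]]}}

```text
time_s: 10.82
tcp_pos: [0.5754, 0.2214, 0.2021]
ee_rot: [[0.103, -0.995, 0.013], [-0.995, -0.103, 0.006], [-0.005, -0.014, -1.0]]
wrist_force: [15.9, 2.7, -6.9]
gripper_width: 0.004
gripper_force: 7.3
```

Emit:
{"method": "jog_arm", "body": {"rows": [[[0, -0.003, 0, 0], [0, -0.004, 0, 0], [0, -0.004, 0, 0], [0, -0.004, 0, 0], [0, -0.004, 0, 0], [0, -0.004, 0, 0], [0, -0.004, 0, 0], [0, -0.004, 0, 0], [0, -0.006, 0, 0], [0, -0.01, 0, 0], [0, -0.01, 0, 0], [0, -0.008, 0, 0], [0, 0, 0, 0], [0, 0, -0.02, 0], [0, 0, -0.02, 0], [0, 0, 0, 0], [0, 0, 0, 0]]]}}

```text
time_s: 12.95
tcp_pos: [0.6346, 0.2255, 0.2399]
ee_rot: [[0.102, -0.995, -0.002], [-0.995, -0.102, -0.0], [0.0, 0.002, -1.0]]
wrist_force: [-0.2, -0.9, -0.9]
gripper_width: 0.005
gripper_force: 0.0
```

Emit:
{"method": "jog_arm", "body": {"rows": [[[0.02, 0, 0, 0], [0.035, 0, 0, 0], [0.035, 0, 0, 0], [0.035, 0, 0, 0], [0.035, 0, 0, 0], [0.035, 0, 0, 0], [0.035, 0, 0, 0], [0.035, 0, 0, 0], [0.035, 0, 0, 0], [0.035, 0, 0, 0], [0.02, 0, 0, 0], [0.015, 0, 0, 0], [0, 0, 0, 0], [0, 0, 0, 0]]]}}

```text
time_s: 14.7
tcp_pos: [0.6729, -0.1416, 0.2407]
ee_rot: [[0.103, -0.995, -0.0], [-0.995, -0.103, 0.0], [-0.0, 0.0, -1.0]]
wrist_force: [-0.0, 0.5, 0.4]
gripper_width: 0.004
gripper_force: 0.0
```

```bash
python3 st.py; python3 - <<'E'
from h import *
t=capture('top');s=capture('side')
o=[cv2.resize(i,None,fx=f,fy=f,interpolation=2) for i,f in((t[150:240,130:360],2.5),(s[140:300,170:330],2.0))]
W=max(i.shape[1] for i in o); o=[cv2.copyMakeBorder(i,0,0,0,W-i.shape[1],0) for i in o]
cv2.imwrite('pics/b.png',np.vstack(o)[:,:,::-1])
E
```

```text
bar [ 0.1229 -0.1891  0.2407] ydir [[-1.     -0.0017 -1.    ]] F bar [0.03 0.52 0.38] t 14.7 0.004050097696690165 [  2.  30.   6.  -0. -66.   4.]
```

View pics/b.png

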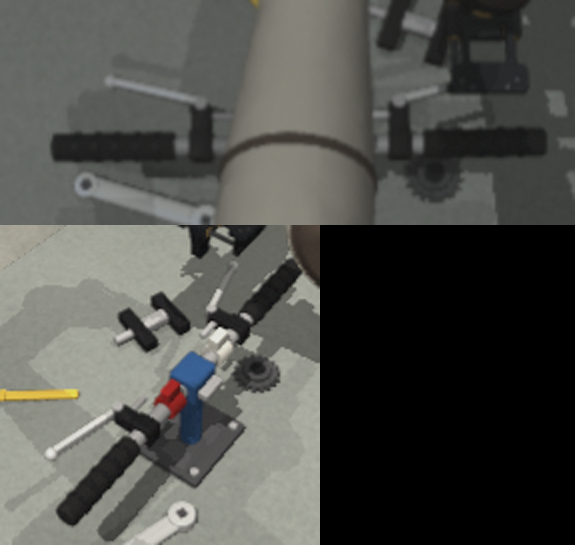

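The left lever is back out, with its ball at (173,182) as at the start. The gripper is beyond the right lever, so I'll press that one the same way.

Emit:
{"method": "jog_arm", "body": {"rows": [[[0, 0, 0.02, 0], [0, 0, 0.02, 0], [0, 0, 0, 0], [0, 0, 0, 0], [0, 0.006, 0, 0], [0, 0.008, 0, 0], [0, 0.008, 0, 0], [0, 0.005, 0, 0], [0, 0, 0, 0], [0, 0, 0, 0]]]}}

```text
time_s: 16.05
tcp_pos: [0.6462, -0.1452, 0.2008]
ee_rot: [[0.102, -0.995, 0.0], [-0.995, -0.102, -0.0], [0.0, -0.0, -1.0]]
wrist_force: [-0.3, 0.3, 0.8]
gripper_width: 0.004
gripper_force: 0.0
```

Emit:
{"method": "jog_arm", "body": {"rows": [[[0, 0.002, 0, 0], [0, 0.002, 0, 0], [0, 0.002, 0, 0], [0, 0.002, 0, 0], [0, 0.002, 0, 0], [0, 0, 0, 0], [0, 0, 0, 0]]]}}

```text
time_s: 16.92
tcp_pos: [0.6367, -0.1463, 0.2012]
ee_rot: [[0.102, -0.995, 0.002], [-0.995, -0.102, -0.0], [0.001, -0.002, -1.0]]
wrist_force: [4.5, -1.9, -0.3]
gripper_width: 0.004
gripper_force: 1.8
```

```bash
python3 st.py
```

```text
bar [ 0.0864 -0.1901  0.2012] ydir [[-1.    -0.001 -1.   ]] F bar [ 4.24 -2.37 -0.28] t 16.925 0.003763673379751387 [  1.  29.  -2.   0. -59.   5.]
```

Emit:
{"method": "jog_arm", "body": {"rows": [[[0, 0.002, 0, 0], [0, 0.002, 0, 0], [0, 0.002, 0, 0], [0, 0.002, 0, 0], [0, 0.002, 0, 0], [0, 0.002, 0, 0], [0, 0.002, 0, 0], [0, 0.002, 0, 0], [0, 0, 0, 0], [0, 0, 0, 0]]]}}

```text
time_s: 18.18
tcp_pos: [0.6218, -0.1485, 0.2018]
ee_rot: [[0.102, -0.995, 0.005], [-0.995, -0.102, -0.001], [0.002, -0.005, -1.0]]
wrist_force: [6.0, -2.7, -1.2]
gripper_width: 0.004
gripper_force: 2.9
```

Emit:
{"method": "jog_arm", "body": {"rows": [[[0, 0.002, 0, 0], [0, 0.002, 0, 0], [0, 0, 0, 0], [0, 0, 0, 0]]]}}

```text
time_s: 18.68
tcp_pos: [0.6182, -0.149, 0.2019]
ee_rot: [[0.102, -0.995, 0.006], [-0.995, -0.102, -0.002], [0.002, -0.006, -1.0]]
wrist_force: [7.2, -3.3, -0.9]
gripper_width: 0.006
gripper_force: 3.4
```

Emit:
{"method": "jog_arm", "body": {"rows": [[[0, 0.002, 0, 0], [0, 0, 0, 0], [0, 0, 0, 0]]]}}

```text
time_s: 19.05
tcp_pos: [0.6165, -0.1493, 0.2019]
ee_rot: [[0.102, -0.995, 0.007], [-0.995, -0.102, -0.002], [0.002, -0.007, -1.0]]
wrist_force: [8.4, -3.7, -1.3]
gripper_width: 0.006
gripper_force: 3.7
```

Emit:
{"method": "jog_arm", "body": {"rows": [[[0, 0.0015, 0, 0], [0, 0, 0, 0], [0, 0, 0, 0]]]}}

```text
time_s: 19.42
tcp_pos: [0.6152, -0.1494, 0.2019]
ee_rot: [[0.102, -0.995, 0.007], [-0.995, -0.102, -0.002], [0.003, -0.007, -1.0]]
wrist_force: [8.8, -3.7, -1.7]
gripper_width: 0.006
gripper_force: 3.9
```

Emit:
{"method": "jog_arm", "body": {"rows": [[[0, 0.0015, 0, 0], [0, 0, 0, 0], [0, 0, 0, 0]]]}}

```text
time_s: 19.8
tcp_pos: [0.6142, -0.1495, 0.202]
ee_rot: [[0.102, -0.995, 0.008], [-0.995, -0.102, -0.002], [0.003, -0.008, -1.0]]
wrist_force: [8.9, -3.8, -2.7]
gripper_width: 0.008
gripper_force: 4.3
```

Emit:
{"method": "jog_arm", "body": {"rows": [[[0, 0.0015, 0, 0], [0, 0, 0, 0], [0, 0, 0, 0]]]}}

```text
time_s: 20.18
tcp_pos: [0.6139, -0.1496, 0.2021]
ee_rot: [[0.102, -0.995, 0.012], [-0.995, -0.102, -0.002], [0.003, -0.011, -1.0]]
wrist_force: [11.5, -3.8, -4.8]
gripper_width: 0.0
gripper_force: 5.5
```

Emit:
{"method": "jog_arm", "body": {"rows": [[[0, 0.001, 0, 0], [0, 0, 0, 0], [0, 0, 0, 0]]]}}

```text
time_s: 20.55
tcp_pos: [0.6137, -0.1496, 0.2022]
ee_rot: [[0.103, -0.995, 0.014], [-0.995, -0.103, -0.002], [0.003, -0.014, -1.0]]
wrist_force: [14.1, -4.6, -4.4]
gripper_width: 0.003
gripper_force: 6.3
```

```bash
python3 st.py
```

```text
bar [ 0.0632 -0.1911  0.2022] ydir [[-0.9999 -0.0016 -0.9999]] F bar [13.55 -6.03 -4.38] t 20.55 0.002812956711824056 [  1.  27.  -6.   0. -57.   5.]
```

Same stop signature as on the left: position steady while the force climbs. I'll press slightly firmer, hold, check and hand in.

Emit:
{"method": "jog_arm", "body": {"rows": [[[0, 0.001, 0, 0], [0, 0, 0, 0], [0, 0, 0, 0], [0, 0, 0, 0], [0, 0, 0, 0], [0, 0, 0, 0], [0, 0, 0, 0], [0, 0, 0, 0], [0, 0, 0, 0], [0, 0, 0, 0], [0, 0, 0, 0], [0, 0, 0, 0]]]}}

```text
time_s: 22.05
tcp_pos: [0.6135, -0.1496, 0.2022]
ee_rot: [[0.103, -0.995, 0.016], [-0.995, -0.103, -0.002], [0.003, -0.016, -1.0]]
wrist_force: [15.9, -4.2, -6.5]
gripper_width: 0.007
gripper_force: 7.1
```

```bash
python3 st.py; python3 -c "
from station import *
print(finish_job())"
```

```text
bar [ 0.063  -0.1911  0.2022] ydir [[-0.9999 -0.0017 -0.9999]] F bar [15.35 -5.74 -6.49] t 22.05 0.006502957469982877 [  1.  26.  -6.   0. -56.   5.]
the job is handed in; nothing more can be done
None
```

I handed the job in at about 22 s: the left lever (red clip) was pressed to its stop, held for nearly 2 s and sprang fully back out, and the right lever (white clip) is still held at its stop with about 16 N.

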